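# Hold a setting block in the datum corner of a gauge fixture

### The job

Take the aluminium setting block out of the blue parts tray and stand it on the steel bed of the gauge fixture, long side along the blue fence, sloping red-marked edge facing away from the fence, end up against the brass stop, and let go of it. Then press it with one firm diagonal push, down and towards the fence, so that it bears on the bed and flat against the fence at once with its end still at the stop, and finish while holding that push: the program ends with the hand still pressing. Leave the other gauge parts and tools where they are.

Things in the scene. Friction and masses are not known exactly. Their poses are not given: they have to be found in the camera images.
- block: Loose aluminium setting block, about 250 g (up to a third off): 36 wide (x), 64 long (y), 44 mm tall (z). Origin: centre of the underside. Its long top edge on the -x side is cut off at 45 degrees (12 x 12 mm), leaving that side upright up to 32 mm. It starts upright in one tray compartment, -x roughly towards the robot. Bare metal; friction on the fixture about 0.2
- bevel (a point): middle of the block's sloping face (marked with a red strip), at x -12, y 0, z 38 mm in the block; the face looks up and to the block's -x, at 45 degrees
- block_end (a point): middle of the block's -y end face, 8 mm above its underside; this end goes to the brass stop
- fixture: Gauge fixture, fixed to the desk: grey base plate 150 (x) x 230 (y) x 8 mm carrying bed, fence and stop. Origin: centre of the underside, on the desk; x points across the bed towards the fence, y runs along the fence, away from the stop, z up
- bed: Steel bed of the fixture, a plate 130 (x) x 190 (y) x 12 mm; origin: centre of its underside; its top is 20 mm above the desk
- fence: Blue fence bar, fixed on the bed along its +x side: 18 (x) x 190 (y) x 16 mm tall, its top 36 mm above the desk. Origin: centre of its underside, 54 mm from the fixture's origin along x; the face the block bears on is 9 mm to -x of it (45 mm from the fixture's origin)
- stop_face (a point): centre of the brass stop's face that the block's end goes against, looking to the fixture's +y; 19 mm from the fixture's origin along x, 8 mm above the bed. The stop, on the bed at the fence's -y end, is 50 (x, reaching to the fence) x 22 (y, behind the face) x 16 mm tall. Clamped tight, at a different place along the fence each time
- tray: Blue plastic parts tray, fixed to the desk: 128 (x) x 330 (y) x 22 mm tall, walls and floor 4 mm thick, two dividers (19 mm high, 54 mm either side of the middle) making three compartments about 120 x 105 mm in a row along y. Origin: centre of the underside
- bezel: steel bezel ring, 58 mm across, 10 mm thick, lying in a tray compartment; leave alone. Origin: centre of the underside
- movement: brass gauge movement, a disc 52 mm across, 18 mm tall, in a tray compartment; leave alone. Origin: centre of the underside
- gauge: brass dial gauge with white dial, 58 mm across, 20 mm thick, its thin stem reaching 92 mm to -x of its origin (centre of the underside); on the desk, leave alone
- cover: grey back cover, a disc 56 mm across, 6 mm thick, on the desk; leave alone. Origin: centre of the underside
- washer: thin steel ring, 60 mm across, 5 mm thick, on the desk; leave alone. Origin: centre of the underside
- driver: orange-handled screwdriver, 150 mm long, lying on the desk; leave alone. Long axis: its x
- jar: amber glass jar with black cap, 48 mm across, 60 mm tall, on the desk; leave alone. Origin: centre of the underside
Things that resemble listed ones, but are neither listed nor needed, are in the scene too. Of the things shaped like the block, the aluminium one is meant.

How it is judged (in metres and radians):
On the way, in this order (a step that is already met when the one before it is completed fails the run):
1. the block is lifted out of the tray in the gripper (z of block in the frame of tray above 0.045 m and contact force between the fingers and block above 1 N), for 0.2 s.
2. the block stands on the fixture's bed, let go of by the robot (contact force between block and bed above 0.8 N and contact force between each of the arm, the fingers and block below 0.05 N and angle between block's own z axis and vertical below 0.06 rad and linear speed of block below 0.01 m/s), for 0.2 s.
At the end, for the whole second after the job is handed in: The robot is still pressing the block: it bears on the fence with more than 3 N and on the bed with more than 7 N (its weight included), upright and parallel to the fence within 0.05 rad, touching the fence (3 mm), its end within 5 mm of the brass stop, the sloping edge away from the fence, at rest (contact force between block and fence above 3 N and contact force between block and bed above 7 N and contact force between the fingers and block above 3 N and x of block in the frame of fixture between 0.024 and 0.031 m and z of block in the frame of fixture between 0.0175 and 0.0225 m and y of block_end in the frame of stop_face between -0.003 and 0.005 m and x of bevel in the frame of fixture below 0.022 m and angle between block's own z axis and vertical below 0.05 rad and angle between the x axis of block and the x axis of fixture, either way round below 0.05 rad and linear speed of block below 0.01 m/s); the arm keeps its last pose, push and grip.
It fails at once if another part or tool is pushed more than 30 mm from its place (distance of any of bezel, movement, gauge, cover, washer, driver, jar from where it was at the start of the episode above 0.03 m).
It also fails if it takes over 50 s, if anything falls off the work surface, if the arm or the gripper's body presses on something with over 40 N, if the wrist force passes 120 N, or if a joint passes its speed limit or range.

### The arm

A 6-joint arm with a two-finger parallel gripper is mounted at the origin on the work surface. World frame = base frame: x ahead of the robot, y to its left, z up, the work surface at z = 0. Lengths are in m, angles in degrees, forces in N, time in s.
With the tool pointing down it reaches from about 0.3 to 0.75 m from the base axis. Payload 8.5 kg.
Tool frame: the origin (TCP) lies at the centre of the arm's flange, where the gripper is bolted on; the fingertips stand 173 mm ahead of it and the grasp point (between the pads) lies env.pinch_z ahead of it (env.pinch_z is the distance from the TCP to the grasp point, in m); z points along the fingers, y is the line along which they close (so a half turn about z gives the same grasp; the last joint's range is limited). The gripper opens to 85 mm and grips with 20 to 120 N. Pads are 22 mm wide; open, the fingers measure 114 mm over their backs; the gripper's body (76 mm by 85 mm) begins 54 mm behind the grasp point. The pads swing forward as they close: fully open they stand 13 mm farther back than shut.
Start: joints at [51.606, 21.807, 74.336, -0, 83.858, -12.336], TCP at [0.242, 0.494, 0.405] pointing down, gripper open.
Joint ranges: [-178.18, 178.18], [-50.72, 133.34], [12.68, 142.11], [-81.47, 261.47], [9.98, 163.14], [-165.26, 165.26]. Speed limits (degrees/s): [136.94, 136.94, 180, 180, 180, 180].

### API

Orientations are given as a 3x3 rotation matrix whose columns are the frame's x, y, z axes.
In Python, from rig import env, get_image, job, spotter gives the robot as it stands. The module is installed in compiled form; this text tells all that it offers.
- The arm moves only by the shell command python3 -m creep 'ROWS' [FORCE]. ROWS is text: rows parted by semicolons, each of 7 numbers parted by spaces: the turn, a rotation vector about the tool's x, y, z in units of 8 degrees (1.0 is 8 degrees), then the shift along the tool's x, y, z in units of 30 mm (1.0 is 30 mm), then the finger opening in mm, from 0 to 85.4. A call has 1 to 12 rows; each row is the pose to reach, as a shift and turn from the pose commanded when the call began, along the tool's axes at that moment; what a row does not reach only later rows make up. A row lasts 1/10 s, in which the tool goes at most 50 mm and 8.59 degrees, less where a joint would pass 70% of its speed; a pose out of reach is approached as far as the arm can. A call with a gripper value outside its range is refused whole. The fingers move at their own pace and stop on an object; FORCE is the grip in N (left out, the last holds). Time passes only in rows, so rows that repeat a pose let the fingers close. It gives the time, the measured TCP pose, the force, the opening and the grip force at its end, in the units of the state.
- env.observe(): the state, without advancing time (a new reading comes with each control period).
- get_image(name): name is "scene" or "side" or "wrist"; returns a dict with "image" (480x640x3 uint8, blue, green, red), "depth" (480x640 float32, m along the optical axis (not along the pixel's ray), 0 where there is no reading), "intrinsics" (3x3 intrinsics, pixels), "view" (4x4, takes a point from world to camera coordinates). Camera axes: x right, y up, looking along -z (the intrinsics and any distortion apply to the point x, -y, -z); pixel columns grow to the right and rows downward; lengths in m; the calibration is good to about 2 mm. A picture is of the moment at which its call begins.
- job.close_job(): hands the job in; it is judged then, once.
Trained networks look in a picture, given as the dict that the camera call returned (one of the last four; its "shot" number tells which), for a name from the list of things; names that differ only in an ending like _2 or _b are one class to them, and where a whole thing is asked for, a point or a joint stands for the part that bears it (a point fixed in the world has none). Each returns a list of dicts, best first, with "p" (0 to 1); they miss things now and then, are a little off and sometimes report something else, mostly with a low value. They report only what shows in the picture. A call takes as long as a camera call. They do not tell look-alikes from the thing itself.
- spotter.boxes_of(label, picture): "xy" ([column, row] in pixels, amid what is visible of it).
The state is a dict: "time_s": time; "q": joint angles; "qvel": joint speeds; "joint_efforts": joint torques, N m; "position": TCP position; "tool_rot": TCP orientation; "ft_force": force on the tool from outside, world axes, zero at the start; "wrist_torque": the same for the moment, N m; "grip_width": finger opening in m; "gripper_force": force on a finger pad.
Only numpy, scipy, OpenCV 4.12 (cv2) and the standard library are available. Lean on these libraries where they do the work, as an engineer would, in place of code of your own. Each camera call takes 0.05 s, during which the arm holds its last target. There are 200 camera calls.

## Working session

There is one attempt and no reset: what is moved stays moved. The work goes in short steps, Python scripts to look and compute and a shell command to move; the robot and the scene stay as the last step left them, time stands still between calls to the robot, and variables do not carry over. Pictures are saved under pics/ and viewed, at most 10 in all, crops included, and the job is handed in when it is done.

```bash
mkdir -p pics
cat > h.py <<'E'
import numpy as np, cv2
from rig import env,get_image,job,spotter
def world(p,u,v,z=None):
    K=np.array(p["intrinsics"]);V=np.array(p["view"]);Vi=np.linalg.inv(V)
    r=np.array([(u-K[0,2])/K[0,0],-(v-K[1,2])/K[1,1],-1.0])
    if z is None:
        w=p["depth"][int(round(v)),int(round(u))]; c=r*w
        return Vi[:3,:3]@c+Vi[:3,3]
    d=Vi[:3,:3]@r; return Vi[:3,3]+d*(z-Vi[2,3])/d[2]
def cloud(p):
    K=np.array(p["intrinsics"]);Vi=np.linalg.inv(np.array(p["view"]));d=p["depth"]
    v,u=np.indices(d.shape);c=np.stack([(u-K[0,2])/K[0,0]*d,-(v-K[1,2])/K[1,1]*d,-d],-1)
    return c@Vi[:3,:3].T+Vi[:3,3]
E
python3 - <<'E'
from h import *
np.set_printoptions(precision=3,suppress=True)
s=env.observe();print(env.pinch_z,s["position"],s["tool_rot"],s["ft_force"],s["grip_width"])
for n in("scene","side"):
    p=get_image(n);cv2.imwrite(f"pics/{n}0.png",p["image"])
    print(n,[k for k in p],np.linalg.inv(p["view"])[:3,3])
    for l in("block","bevel","fixture","fence","stop_face","tray","bed"):
        for b in spotter.boxes_of(l,p)[:3]:
            print(l,b["p"],np.round(b["xy"]),world(p,*b["xy"]))
E
```

```text
0.1547 [0.242 0.494 0.404] [[-0.898  0.439 -0.001]
 [ 0.439  0.898 -0.001]
 [ 0.    -0.001 -1.   ]] [-0.743 -0.208  0.034] 0.08560393217556757
scene ['image', 'depth', 'intrinsics', 'view', 'shot'] [1.169 0.32  0.799]
block 0.96 [534. 313.] [0.487 0.448 0.046]
block 0.85 [500. 364.] [0.637 0.417 0.046]
block 0.84 [469. 290.] [0.491 0.318 0.037]
bevel 0.95 [501. 366.] [0.641 0.42  0.045]
bevel 0.9 [509. 257.] [0.35  0.368 0.037]
bevel 0.69 [256. 217.] [ 0.522 -0.217  0.018]
fixture 0.71 [252. 223.] [ 0.545 -0.215  0.019]
fixture 0.28 [422. 274.] [0.471 0.21  0.002]
fence 0.84 [233. 232.] [ 0.598 -0.232  0.021]
stop_face 0.69 [226. 206.] [ 0.542 -0.293  0.035]
stop_face 0.51 [379. 256.] [0.483 0.106 0.017]
tray 0.9 [425. 275.] [0.47  0.217 0.005]
tray 0.43 [379. 255.] [0.479 0.104 0.018]
bed 0.66 [258. 219.] [ 0.527 -0.207  0.021]
side ['image', 'depth', 'intrinsics', 'view', 'shot'] [ 0.034 -1.239  0.962]
block 0.88 [198. 202.] [0.319 0.359 0.03 ]
block 0.77 [278. 179.] [0.622 0.4   0.031]
block 0.6 [234. 184.] [0.472 0.438 0.026]
bevel 0.89 [198. 200.] [0.319 0.357 0.039]
bevel 0.85 [275. 179.] [0.615 0.406 0.027]
bevel 0.72 [235. 180.] [0.476 0.445 0.035]
fixture 0.73 [333. 298.] [ 0.523 -0.262  0.021]
fence 0.72 [350. 288.] [ 0.573 -0.26   0.036]
stop_face 0.52 [344. 302.] [ 0.534 -0.302  0.035]
stop_face 0.24 [373. 235.] [ 0.778 -0.027  0.004]
tray 0.88 [256. 219.] [0.473 0.214 0.007]
bed 0.55 [329. 290.] [ 0.529 -0.227  0.018]
bed 0.17 [333. 297.] [ 0.525 -0.257  0.02 ]
```

View pics/scene0.png

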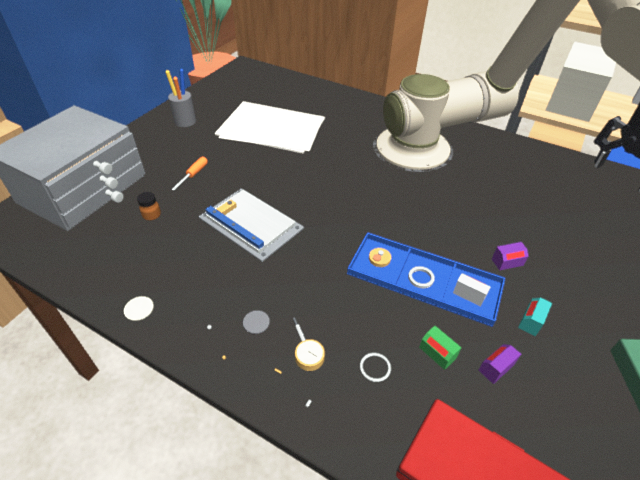

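View pics/side0.png

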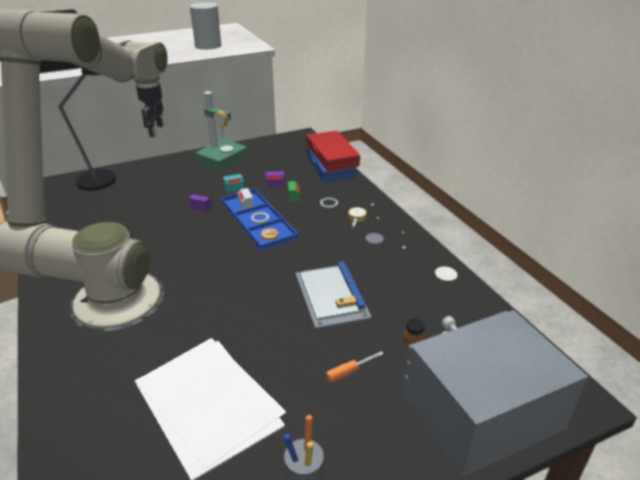

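The scene view shows the aluminium block at (472,288) in the tray's +y compartment. The fixture is at (250,222), with a blue fence and a brass stop at (228,207). The coloured blocks outside the tray are decoys. Next I'll measure with depth.

Run:
```python
from h import *
np.set_printoptions(precision=4,suppress=True)
p=get_image("scene");W=cloud(p);hsv=cv2.cvtColor(p["image"],cv2.COLOR_BGR2HSV)
d=p["depth"]>0
def rect(m,n):
    P=W[m];print(n,m.sum(),P.mean(0)); 
    c,s,a=cv2.minAreaRect(P[:,:2].astype(np.float32)*1000);print("  rect",c,s,a, cv2.boxPoints((c,s,a)).tolist(),"z",np.percentile(P[:,2],[10,50,90]))
x,y,z=W[...,0],W[...,1],W[...,2]
rb=d&(abs(x-.49)<.06)&(abs(y-.318)<.06)
gray=hsv[...,1]<90
rect(rb&(z>.040)&(z<.056)&gray,"blocktop"); rect(rb&(z>.026)&gray,"block all")
rf=d&(abs(x-.54)<.14)&(abs(y+.215)<.17)
blue=(abs(hsv[...,0].astype(int)-110)<15)&(hsv[...,1]>120)
rect(rf&blue&(z>.030)&(z<.045),"fencetop")
rect(rf&(hsv[...,1]<90)&(z>.012)&(z<.028),"bed")
rect(rf&(abs(hsv[...,0].astype(int)-22)<10)&(hsv[...,1]>100)&(z>.030)&(z<.05),"stoptop")
rt=d&(abs(x-.48)<.15)&(abs(y-.217)<.22)
rect(rt&blue&(z>.012)&(z<.03),"traytop")
```

```text
blocktop 352 [0.4804 0.3203 0.0469]
  rect (477.435302734375, 319.81756591796875) (64.06989288330078, 30.16208839416504) 85.02033996582031 [[459.6304931640625, 289.21258544921875], [489.6787109375, 286.594482421875], [495.2401123046875, 350.42254638671875], [465.19189453125, 353.0406494140625]] z [0.0432 0.0473 0.0492]
block all 486 [0.4829 0.3203 0.0429]
  rect (474.1551513671875, 320.11761474609375) (64.12664031982422, 37.028316497802734) 85.38534545898438 [[453.12139892578125, 289.64776611328125], [490.0296630859375, 286.668701171875], [495.18890380859375, 350.58746337890625], [458.2806396484375, 353.5665283203125]] z [0.0309 0.0465 0.049 ]
fencetop 431 [ 0.5898 -0.2341  0.0352]
  rect (587.73095703125, -237.78204345703125) (191.56597900390625, 19.27505111694336) 79.73965454101562 [[561.1865844726562, -330.3166809082031], [580.1533813476562, -333.7499694824219], [614.2753295898438, -145.24740600585938], [595.3085327148438, -141.81411743164062]] z [0.0327 0.0355 0.0374]
bed 2181 [ 0.53   -0.2145  0.0196]
  rect (533.6904907226562, -225.80186462402344) (213.25048828125, 133.81004333
[... 172 characters left out ...]
797729492188]] z [0.0173 0.0198 0.022 ]
stoptop 106 [ 0.544  -0.2929  0.0354]
  rect (542.4974365234375, -294.2109680175781) (21.92251968383789, 49.33034896850586) 77.5444107055664 [[516.0486450195312, -299.5943908691406], [564.2179565429688, -310.2341003417969], [568.9462280273438, -288.8275451660156], [520.7769165039062, -278.1878356933594]] z [0.0327 0.0356 0.0377]
traytop 1543 [0.4829 0.2236 0.0185]
  rect (479.1736145019531, 217.23440551757812) (133.19923400878906, 330.2608642578125) 5.17886209487915 [[397.94036865234375, 375.6791076660156], [427.75140380859375, 46.766448974609375], [560.4068603515625, 58.789703369140625], [530.5958251953125, 387.7023620605469]] z [0.0135 0.019  0.0225]
```

```bash
python3 -m creep '0 0 -1 -3 -0.6 1 85;0 0 -2 -6 -1.2 2 85;0 0 -2.68 -9.5 -1.81 3.5 85;0 0 -2.68 -9.5 -1.81 3.5 85;0 0 -2.68 -9.5 -1.81 3.5 85;0 0 -2.68 -9.5 -1.81 3.5 85;0 0 -2.68 -9.5 -1.81 3.5 85;0 0 -2.68 -9.5 -1.81 3.5 85;0 0 -2.68 -9.5 -1.81 3.5 85;0 0 -2.68 -9.5 -1.81 3.5 85;0 0 -2.68 -9.5 -1.81 3.5 85;0 0 -2.68 -9.5 -1.81 3.5 85' 40
python3 - <<'E'
from h import *
np.set_printoptions(precision=4,suppress=True)
p=get_image("wrist");cv2.imwrite("pics/w1.png",p["image"]);W=cloud(p);hsv=cv2.cvtColor(p["image"],cv2.COLOR_BGR2HSV)
print(np.linalg.inv(p["view"])[:3,3],env.observe()["tool_rot"])
x,y,z=W[...,0],W[...,1],W[...,2]
m=(p["depth"]>0)&(abs(x-.475)<.05)&(abs(y-.32)<.05)
for n,mm in(("top",m&(z>.044)&(z<.055)),("all",m&(z>.03)&(z<.055))):
    P=W[mm];c,s,a=cv2.minAreaRect(P[:,:2].astype(np.float32)*1000);print(n,mm.sum(),c,s,a,P[:,2].mean())
r=m&(z>.03)&(z<.055)&(hsv[...,1]>120)&((hsv[...,0]<12)|(hsv[...,0]>168));print("red",r.sum(),W[r].mean(0))
E
```

```text
time_s: 2.05
position: [0.4731, 0.3208, 0.3002]
tool_rot: [[-0.997, 0.079, 0.001], [0.079, 0.997, 0.0], [-0.001, 0.0, -1.0]]
ft_force: [0.1, -0.2, 0.5]
grip_width: 0.085
gripper_force: 0.0
[0.4058 0.3262 0.2697] [[-0.9968  0.0794  0.0005]
 [ 0.0794  0.9968  0.0002]
 [-0.0005  0.0003 -1.    ]]
top 4470 (475.4390869140625, 320.41973876953125) (64.07671356201172, 30.839237213134766) 85.0787582397461 0.04797862156746158
all 5999 (472.4634704589844, 320.6427001953125) (64.06556701660156, 36.787452697753906) 85.26041412353516 0.04581728992808843
red 1111 [0.4602 0.3216 0.0425]
```

View pics/w1.png

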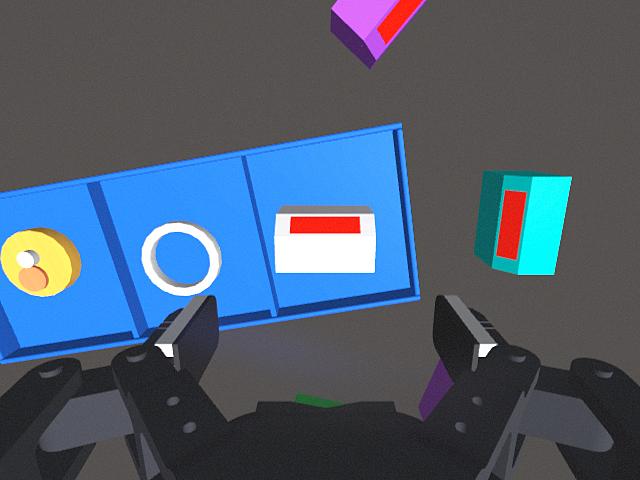

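The wrist view shows the silver block at (325,240), with its red strip on the side nearest the robot. The fingers sit outside its two ends and in line with it. I'll descend and grip.

```bash
python3 -m creep '0 0 0 0 0 1.2 85;0 0 0 0 0 2.4 85;0 0 0 0 0 3.2 85;0 0 0 0 0 3.6 85;0 0 0 0 0 3.6 85;0 0 0 0 0 3.6 55;0 0 0 0 0 3.6 55;0 0 0 0 0 3.6 55;0 0 0 0 0 3.6 55;0 0 0 0 0 3.6 55;0 0 0 0 0 3.6 55;0 0 0 0 0 3.6 55' 50
```

```text
time_s: 3.3
position: [0.4741, 0.3203, 0.1932]
tool_rot: [[-0.997, 0.08, 0.003], [0.08, 0.997, 0.001], [-0.003, 0.001, -1.0]]
ft_force: [-0.4, 0.4, 6.4]
grip_width: 0.0632
gripper_force: 56.7
```

```bash
python3 -m creep '0 0 0 0 0 -0.5 55;0 0 0 0 0 -1.2 55;0 0 0 0 0 -2 55;0 0 0 0 0 -3 55;0 0 0 0 0 -4 55;0 0 0 0 0 -4 55;0 0 0 0 0 -4 55' && python3 -m creep '0 0 0.1 -0.2 -1 0 55;0 0 0.2 -0.6 -2.5 0 55;0 0 0.3 -1 -4 0 55;0 0 0.4 -1.5 -5.5 0 55;0 0 0.5 -2 -7 0 55;0 0 0.6 -2.4 -8.6 0 55;0 0 0.7 -2.8 -10.2 0 55;0 0 0.7 -3.2 -11.8 0 55;0 0 0.7 -3.5 -13.4 0 55;0 0 0.7 -3.8 -15 0 55;0 0 0.7 -4.1 -16.5 0 55;0 0 0.7 -4.2 -17.5 0 55' && python3 -m creep '0 0 0 0 -0.7 0 55;0 0 0 0 -1.2 0 55;0 0 0 0 -1.2 0 55;0 0 0 0 -1.2 0 55;0 0 0 0 -1.2 0 55'
python3 - <<'E'
from h import *
np.set_printoptions(precision=4,suppress=True)
s=env.observe();print(s["position"],s["tool_rot"][:,1])
p=get_image("wrist");cv2.imwrite("pics/w2.png",p["image"]);W=cloud(p);hsv=cv2.cvtColor(p["image"],cv2.COLOR_BGR2HSV)
x,y,z=W[...,0],W[...,1],W[...,2];d=p["depth"]>0
f=d&(abs(x-.54)<.14)&(abs(y+.215)<.17)
H=hsv[...,0].astype(int);S=hsv[...,1]
def rect(m,n):
    P=W[m]
    if len(P)<10: return print(n,len(P))
    r=cv2.minAreaRect(P[:,:2].astype(np.float32)*1000);print(n,len(P),r,np.round(cv2.boxPoints(r),1).tolist(),"z",np.median(P[:,2]))
rect(f&(abs(H-110)<15)&(S>120)&(z>.031)&(z<.042),"fence")
rect(f&(abs(H-22)<12)&(S>90)&(z>.031)&(z<.042),"stop")
rect(d&(z>.08)&(z<.2)&(S>120)&((H<12)|(H>168)),"red")
rect(d&(z>.1)&(z<.19)&(S<60)&(hsv[...,2]>120),"blk")
E
```

```text
time_s: 4.0
position: [0.4734, 0.32, 0.3114]
tool_rot: [[-0.997, 0.081, -0.0], [0.081, 0.997, -0.0], [0.0, -0.0, -1.0]]
ft_force: [0.1, 0.9, -3.5]
grip_width: 0.063
gripper_force: 56.4
time_s: 5.2
position: [0.5569, -0.2164, 0.3094]
tool_rot: [[-0.984, 0.179, -0.003], [0.179, 0.984, 0.001], [0.003, 0.001, -1.0]]
ft_force: [0.5, -0.1, -3.2]
grip_width: 0.0629
gripper_force: 56.6
time_s: 5.7
position: [0.5509, -0.2476, 0.3115]
tool_rot: [[-0.984, 0.176, -0.001], [0.176, 0.984, 0.001], [0.001, 0.001, -1.0]]
ft_force: [-0.3, 0.3, -3.2]
grip_width: 0.0631
gripper_force: 56.6
[ 0.5509 -0.2476  0.3115] [0.1762 0.9844 0.0006]
fence 1873 ((565.5938720703125, -234.57386779785156), (189.3145751953125, 61.60457229614258), 80.03532409667969) [[518.9000244140625, -322.5], [579.5999755859375, -333.1000061035156], [612.2999877929688, -146.6999969482422], [551.5999755859375, -136.0]] z 0.036291832705051985
stop 1412 ((555.93115234375, -236.97967529296875), (147.83082580566406, 49.39739990234375), 75.46446990966797) [[513.5, -302.29998779296875], [561.2999877929688, -314.70001220703125], [598.4000244140625, -171.60000610351562], [550.5999755859375, -159.1999969482422]] z 0.03632546645018363
red 4261 ((533.929931640625, -259.0448303222656), (95.29122924804688, 14.826207160949707), 75.26294708251953) [[514.5999755859375, -303.20001220703125], [529.0, -307.0], [553.2000122070312, -214.89999389648438], [538.9000244140625, -211.10000610351562]] z 0.16096547343307493
blk 14710 ((548.9314575195312, -247.3094482421875), (75.16133117675781, 37.501407623291016), 79.67875671386719) [[523.7999877929688, -280.8999938964844], [560.5999755859375, -287.6000061035156], [574.0999755859375, -213.6999969482422], [537.2000122070312, -207.0]] z 0.1663005095669974
```

View pics/w2.png

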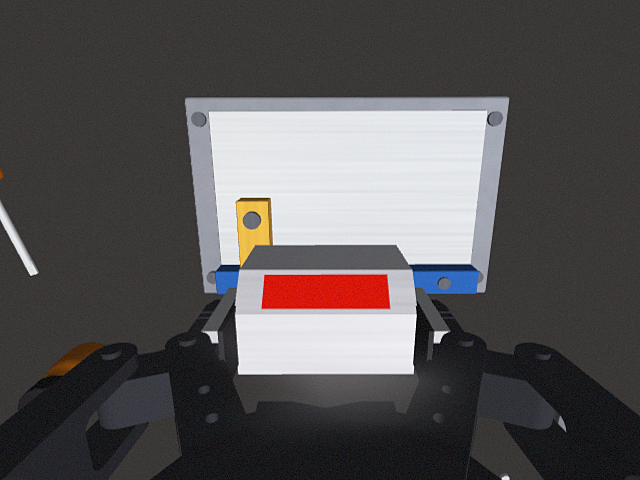

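The block is held straight, red strip towards the robot. The stop is visible at (254,225) and the fence at (445,278). I'll measure the stop face more cleanly.

Run:
```python
from h import *
np.set_printoptions(precision=4,suppress=True)
X=np.array([.9843,-.1765]);Y=np.array([.1765,.9843]);O=np.array([.5346,-.2282])
p=get_image("wrist");W=cloud(p);hsv=cv2.cvtColor(p["image"],cv2.COLOR_BGR2HSV)
z=W[...,2];d=p["depth"]>0;H=hsv[...,0].astype(int);S=hsv[...,1]
fx=(W[...,:2]-O)@X;fy=(W[...,:2]-O)@Y
v,u=np.indices(d.shape)
st=d&(abs(H-22)<12)&(S>90)&(z>.033)&(z<.039)&(u<290)&(v<290)&(u>220)
print("stop",st.sum(),np.percentile(fx[st],[1,99]),np.percentile(fy[st],[1,99]))
fe=d&(abs(H-110)<15)&(S>120)&(z>.033)&(z<.039)&(u>415)&(u<482)&(v<295)&(v>255)
print("fence",np.percentile(fx[fe],[1,99]),np.percentile(fy[fe],[99.5]))
a=np.polyfit(fy[fe],fx[fe],1);print(a)
bd=d&(z>.016)&(z<.024)&(v<260)&(S<60)&(hsv[...,2]>140)
print("bed fy",np.percentile(fy[bd],[.5,99.5]),"fx",np.percentile(fx[bd],.5),"z",np.median(z[bd]))
s=env.observe();q=s["position"][:2];print("tcp f",(q-O)@X,(q-O)@Y)
b=d&(z>.1)&(z<.172)&(S<60)&(hsv[...,2]>120)&(u>232)&(u<418)&(v<380)
print("block fx",np.percentile(fx[b],[1,99]),"fy",np.percentile(fy[b],[1,99]))
for b in spotter.boxes_of("stop_face",p)[:2]:
    w=world(p,*b["xy"]);print(b,w,(w[:2]-O)@X,(w[:2]-O)@Y)
```

```text
stop 1357 [-0.0061  0.0379] [-0.077  -0.0553]
fence [0.0444 0.0621] [0.0936]
[0.043  0.0492]
bed fy [-0.0954  0.0929] fx -0.06480181443305832 z 0.02040655323170476
tcp f 0.019499519678523043 -0.016358201471694228
block fx [-0.0007  0.0352] fy [-0.0473  0.0152]
{'xy': [251.5, 227.1], 'p': 0.63} [ 0.5338 -0.2952  0.0415] 0.011001360839269687 -0.06611165521547706
```

```bash
python3 -m creep '0 0 0 -0.22 -0.08 1 55;0 0 0 -0.22 -0.08 2 55;0 0 0 -0.22 -0.08 2.7 55;0 0 0 -0.22 -0.08 3.1 55;0 0 0 -0.22 -0.08 3.33 55;0 0 0 -0.22 -0.08 3.33 55;0 0 0 -0.22 -0.08 3.33 55' && python3 -m creep '0 0 0 0 -0.03 0 55;0 0 0 0 -0.06 0 55;0 0 0 0 -0.09 0 55;0 0 0 0 -0.09 0 55;0 0 0 0 -0.09 0 55'
```

```text
time_s: 6.55
position: [0.557, -0.2524, 0.2128]
tool_rot: [[-0.984, 0.177, 0.001], [0.177, 0.984, -0.001], [-0.002, -0.001, -1.0]]
ft_force: [0.4, -0.3, -3.2]
grip_width: 0.0632
gripper_force: 56.5
time_s: 7.05
position: [0.5563, -0.255, 0.2119]
tool_rot: [[-0.984, 0.177, 0.0], [0.177, 0.984, -0.0], [-0.0, -0.0, -1.0]]
ft_force: [0.7, 0.3, -2.8]
grip_width: 0.0628
gripper_force: 56.5
```

```bash
python3 -m creep '0 0 0 0 -0.03 0 55;0 0 0 0 -0.05 0 55;0 0 0 0 -0.05 0 55;0 0 0 0 -0.05 0 55' && python3 -m creep '0 0 0 0 -0.02 0 55;0 0 0 0 -0.04 0 55;0 0 0 0 -0.04 0 55;0 0 0 0 -0.04 0 55'
```

```text
time_s: 7.45
position: [0.5561, -0.2561, 0.2117]
tool_rot: [[-0.984, 0.177, -0.0], [0.177, 0.984, 0.001], [0.0, 0.001, -1.0]]
ft_force: [1.1, 3.5, -2.4]
grip_width: 0.063
gripper_force: 56.6
time_s: 7.85
position: [0.556, -0.2565, 0.2116]
tool_rot: [[-0.984, 0.177, -0.0], [0.177, 0.984, 0.003], [0.001, 0.003, -1.0]]
ft_force: [2.0, 9.3, -1.7]
grip_width: 0.0629
gripper_force: 56.8
```

```bash
python3 -m creep '0 0 0 0 0.06 0 55;0 0 0 0 0.06 0.04 55;0 0 0 0 0.06 0.08 55;0 0 0 0 0.06 0.08 55;0 0 0 0 0.06 0.08 55' && python3 -m creep '0 0 0 0 0 0.02 55;0 0 0 0 0 0.04 55;0 0 0 0 0 0.04 55;0 0 0 0 0 0.04 55'
```

```text
time_s: 8.35
position: [0.5561, -0.2559, 0.2094]
tool_rot: [[-0.984, 0.178, 0.0], [0.178, 0.984, -0.0], [-0.0, 0.0, -1.0]]
ft_force: [0.5, 2.0, -4.3]
grip_width: 0.0633
gripper_force: 56.7
time_s: 8.75
position: [0.5563, -0.2559, 0.2093]
tool_rot: [[-0.984, 0.177, 0.001], [0.177, 0.984, -0.001], [-0.002, -0.001, -1.0]]
ft_force: [-1.4, 2.7, 6.8]
grip_width: 0.0633
gripper_force: 57.8
```

```bash
python3 -m creep '0 0 0 0 0 -0.02 55;0 0 0 0 0 -0.02 55;0 0 0 0 0 -0.02 85;0 0 0 0 0 -0.02 85;0 0 0 0 0 -0.02 85;0 0 0 0 0 -0.02 85;0 0 0 0 0 -0.02 85;0 0 0 0 0 -0.02 85' && python3 -m creep '0 0 0 0 0 -0.5 85;0 0 0 0 0 -1.5 85;0 0 0 0 0 -2.7 85;0 0 0 0 0 -4 85;0 0 0 0 0 -4 85;0 0 0 0 0 -4 85'
python3 - <<'E'
from h import *
p=get_image("wrist");cv2.imwrite("pics/w3.png",p["image"]);W=cloud(p);hsv=cv2.cvtColor(p["image"],cv2.COLOR_BGR2HSV)
X=np.array([.9843,-.1765]);Y=np.array([.1765,.9843]);O=np.array([.5346,-.2282])
z=W[...,2];d=p["depth"]>0;fx=(W[...,:2]-O)@X;fy=(W[...,:2]-O)@Y
m=d&(z>.059)&(z<.07)&(abs(fx-.03)<.05)&(abs(fy+.02)<.06)
print(m.sum(),np.percentile(fx[m],[1,99]),np.percentile(fy[m],[1,99]),np.median(z[m]),cv2.minAreaRect(W[m][:,:2].astype(np.float32)*1000))
r=m=d&(z>.045)&(z<.075)&(hsv[...,1]>120)&((hsv[...,0]<12)|(hsv[...,0]>168))&(abs(fx-.03)<.05)
print("red",W[r].mean(0),fx[r].mean(),fy[r].mean());s=env.observe();print(s["position"],s["ft_force"])
E
```

```text
time_s: 9.55
position: [0.5561, -0.2559, 0.2088]
tool_rot: [[-0.984, 0.177, -0.0], [0.177, 0.984, -0.0], [0.0, -0.0, -1.0]]
ft_force: [0.2, -0.3, -0.1]
grip_width: 0.0849
gripper_force: 0.0
time_s: 10.15
position: [0.556, -0.2557, 0.3294]
tool_rot: [[-0.984, 0.177, 0.001], [0.177, 0.984, -0.001], [-0.001, -0.001, -1.0]]
ft_force: [-0.5, -0.1, -0.6]
grip_width: 0.0851
gripper_force: 0.0
4177 [0.01239066 0.04194142] [-0.05460105  0.00809902] 0.06418878173354176 ((556.9325561523438, -255.7716522216797), (64.33755493164062, 31.569948196411133), 80.60012817382812)
red [ 0.54241425 -0.25329502  0.05862555] 0.01212083821508086 -0.02332180809151716
[ 0.55594931 -0.25571723  0.3281611 ] [ 0.7026707  -0.47109454 -0.92963516]
```

View pics/w3.png

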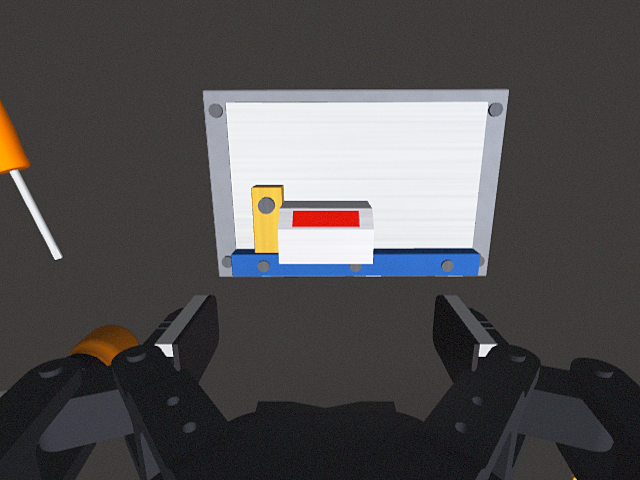

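The block stands at the stop end, upright, about 2 mm off the fence, with the red bevel at (325,219) facing away. Next I'll close the fingers, tilt 45° and line up along the bevel normal.

```bash
python3 -m creep '0 -1 0 1 0 0 0;0 -2 0 2 0 0 0;0 -3 0 3 0 0.5 0;0 -4 0 4 0 1 0;0 -5 0 5 0 1.5 0;0 -5.62 0 5.48 0 2 0;0 -5.62 0 5.48 0 3 0;0 -5.62 0 5.48 0 3.97 0;0 -5.62 0 5.48 0 3.97 0;0 -5.62 0 5.48 0 3.97 0;0 -5.62 0 5.48 0 3.97 0'
python3 - <<'E'
from h import *
np.set_printoptions(precision=4,suppress=True)
s=env.observe();print(s["q"]);t=s["position"]+.173*s["tool_rot"][:,2];b=np.array([.5424,-.2533,.0586]);print("tip",t,"to bevel in tool axes/30mm",s["tool_rot"].T@(b-t)/.03,s["ft_force"])
p=get_image("wrist");cv2.imwrite("pics/w4.png",p["image"])
E
```

```text
time_s: 11.3
position: [0.4425, -0.2171, 0.2718]
tool_rot: [[-0.734, 0.198, 0.65], [0.148, 0.98, -0.131], [-0.663, 0.0, -0.749]]
ft_force: [0.7, -0.3, 0.1]
grip_width: -0.0003
gripper_force: 0.0
[ -43.5018   22.2814  104.4417   53.0913   26.1231 -165.2284]
tip [ 0.5549 -0.2398  0.1423] to bevel in tool axes/30mm [ 2.0878 -0.5224  1.8761] [ 0.7171 -0.26    0.1233]
```

View pics/w4.png

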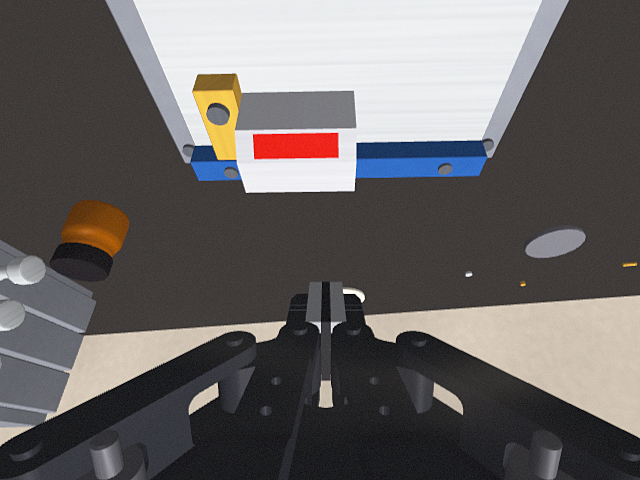

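The tilt stopped at the limit of joint 6 (-165°). A half turn about the tool's z axis gives the same contact with room to spare, and positive is the direction that opens up the joint.

```bash
python3 -m creep '0 0 1 0 0 0 0;0 0 2 0 0 0 0;0 0 3 0 0 0 0;0 0 4 0 0 0 0;0 0 5 0 0 0 0;0 0 6 0 0 0 0;0 0 7 0 0 0 0;0 0 8 0 0 0 0;0 0 9 0 0 0 0;0 0 10 0 0 0 0;0 0 11 0 0 0 0;0 0 11.25 0 0 0 0' && python3 -m creep '0 0 1 0 0 0 0;0 0 2 0 0 0 0;0 0 3 0 0 0 0;0 0 4 0 0 0 0;0 0 5 0 0 0 0;0 0 6 0 0 0 0;0 0 7 0 0 0 0;0 0 8 0 0 0 0;0 0 9 0 0 0 0;0 0 10 0 0 0 0;0 0 11 0 0 0 0;0 0 11.25 0 0 0 0'
cat > t.py <<'E'
from h import *
from scipy.spatial.transform import Rotation as R
np.set_printoptions(precision=3,suppress=True)
X=np.array([.9843,-.1765,0]);Y=np.array([.1765,.9843,0]);Z=np.array([0,0,1.])
zt=(X-Z)/2**.5;yt=-Y;T=np.stack([np.cross(yt,zt),yt,zt],1)
s=env.observe();r=s["tool_rot"];b=np.array([.5424,-.2533,.0586])
goal=b-(.173+.03)*zt
print("turn/8deg",R.from_matrix(r.T@T).as_rotvec(degrees=True)/8,"shift/30mm",r.T@(goal-s["position"])/.03)
print("q",s["q"],"pos",s["position"],"tip-bevel in (zt,Y)",(s["position"]+.173*r[:,2]-b)@np.stack([zt,Y,T[:,0]],1),"ft",s["ft_force"],"push",-s["ft_force"]@zt)
E
python3 t.py
```

```text
time_s: 12.55
position: [0.4419, -0.2172, 0.2726]
tool_rot: [[0.203, 0.732, 0.65], [0.979, -0.153, -0.133], [0.003, 0.664, -0.748]]
ft_force: [-0.5, -0.2, -0.6]
grip_width: -0.0001
gripper_force: 0.0
time_s: 13.75
position: [0.4419, -0.2172, 0.2727]
tool_rot: [[0.732, -0.203, 0.651], [-0.153, -0.979, -0.132], [0.664, -0.003, -0.748]]
ft_force: [0.1, -0.2, 0.1]
grip_width: 0.0001
gripper_force: 0.0
turn/8deg [ 0.116  0.425 -0.152] shift/30mm [-2.501  0.633  0.92 ]
q [-43.558  22.159 104.477  53.118  26.129  15.034] pos [ 0.442 -0.217  0.273] tip-bevel in (zt,Y) [-0.053  0.015  0.067] ft [ 0.069 -0.215  0.122] push 0.011421754272454817
```

```bash
python3 -m creep '0.12 0.43 -0.15 -0.8 0.3 0 0;0.12 0.43 -0.15 -1.6 0.63 0 0;0.12 0.43 -0.15 -2.5 0.63 0.3 0;0.12 0.43 -0.15 -2.5 0.63 0.92 0;0.12 0.43 -0.15 -2.5 0.63 0.92 0;0.12 0.43 -0.15 -2.5 0.63 0.92 0;0.12 0.43 -0.15 -2.5 0.63 0.92 0' && python3 t.py
```

```text
time_s: 14.45
position: [0.4014, -0.2281, 0.2029]
tool_rot: [[0.696, -0.173, 0.697], [-0.12, -0.985, -0.124], [0.708, 0.003, -0.706]]
ft_force: [0.2, 0.7, -0.5]
grip_width: 0.0002
gripper_force: 0.0
turn/8deg [-0.005 -0.013  0.033] shift/30mm [-0.026 -0.001  0.011]
q [-49.232  28.371 113.866  90.276  26.552 -30.395] pos [ 0.401 -0.228  0.203] tip-bevel in (zt,Y) [-0.03   0.     0.001] ft [ 0.239  0.724 -0.482] push -0.41702381655600196
```

```bash
python3 -m creep '0 0 0 0 0 0.4 0;0 0 0 0 0 0.7 0;0 0 0 0 0 0.85 0;0 0 0 0 0 0.92 0;0 0 0 0 0 0.96 0;0 0 0 0 0 1 0;0 0 0 0 0 1 0;0 0 0 0 0 1 0' && python3 t.py
```

```text
time_s: 15.25
position: [0.422, -0.2317, 0.1808]
tool_rot: [[0.696, -0.174, 0.696], [-0.122, -0.985, -0.124], [0.707, 0.002, -0.707]]
ft_force: [0.9, 0.7, -0.4]
grip_width: 0.0002
gripper_force: 0.0
turn/8deg [-0.007 -0.002  0.022] shift/30mm [ 0.003 -0.002 -1.003]
q [-47.37   32.195 111.815  95.333  25.485 -34.316] pos [ 0.422 -0.232  0.181] tip-bevel in (zt,Y) [ 0.  0. -0.] ft [ 0.906  0.716 -0.425] push -0.8423296434287073
```

```bash
python3 -m creep '0 0 0 0 0 0.03 0;0 0 0 0 0 0.06 0;0 0 0 0 0 0.09 0;0 0 0 0 0 0.12 0;0 0 0 0 0 0.12 0;0 0 0 0 0 0.12 0' && python3 t.py && python3 -m creep '0 0 0 0 0 0.03 0;0 0 0 0 0 0.06 0;0 0 0 0 0 0.08 0;0 0 0 0 0 0.08 0;0 0 0 0 0 0.08 0'&& python3 t.py
```

```text
time_s: 15.85
position: [0.4231, -0.2317, 0.1798]
tool_rot: [[0.695, -0.175, 0.697], [-0.122, -0.985, -0.126], [0.708, 0.002, -0.706]]
ft_force: [-29.6, 5.7, 31.0]
grip_width: 0.0002
gripper_force: 21.7
turn/8deg [ 0.006 -0.01   0.018] shift/30mm [ 0.003  0.009 -1.051]
q [-47.239  32.363 111.738  95.898  25.369 -34.738] pos [ 0.423 -0.232  0.18 ] tip-bevel in (zt,Y) [0.002 0.    0.   ] ft [-29.625   5.695  31.003] push 43.25267425971081
time_s: 16.35
position: [0.4233, -0.2314, 0.1796]
tool_rot: [[0.695, -0.177, 0.697], [-0.123, -0.984, -0.127], [0.709, 0.003, -0.706]]
ft_force: [-58.4, 9.5, 59.8]
grip_width: -0.0002
gripper_force: 41.9
turn/8deg [ 0.018 -0.015  0.014] shift/30mm [ 0.004  0.021 -1.059]
q [-47.181  32.39  111.758  96.252  25.289 -35.006] pos [ 0.423 -0.231  0.18 ] tip-bevel in (zt,Y) [0.002 0.    0.   ] ft [-58.39    9.503  59.84 ] push 84.13905058094215
```

The contact is stiffer than expected (84 N), so I'll ease it to about 30 N and check.

```bash
python3 -m creep '0 0 0 0 0 -0.03 0;0 0 0 0 0 -0.06 0;0 0 0 0 0 -0.09 0;0 0 0 0 0 -0.1 0;0 0 0 0 0 -0.1 0;0 0 0 0 0 -0.1 0' && python3 t.py
python3 - <<'E'
from h import *
p=get_image("wrist");q=get_image("scene")["image"]
a=cv2.resize(q[170:270,180:320],(560,400))
cv2.imwrite("pics/w5.png",np.hstack([cv2.resize(p["image"],(400,300)),cv2.resize(a,(400,300))]))
W=cloud(p);z=W[...,2];O=np.array([.5346,-.2282]);d=p["depth"]>0
fx=(W[...,:2]-O)@np.array([.9843,-.1765]);fy=(W[...,:2]-O)@np.array([.1765,.9843])
m=d&(z>.060)&(z<.068)&(fx>.02)&(fx<.06)&(abs(fy+.02)<.05)
print(m.sum(),np.percentile(fx[m],[1,99]),np.percentile(fy[m],[1,99]),np.median(z[m]),cv2.minAreaRect(W[m][:,:2].astype(np.float32)*1000))
E
```

```text
time_s: 16.95
position: [0.423, -0.2317, 0.1799]
tool_rot: [[0.696, -0.175, 0.697], [-0.122, -0.985, -0.125], [0.708, 0.002, -0.706]]
ft_force: [-23.3, 3.3, 23.8]
grip_width: 0.0002
gripper_force: 16.7
turn/8deg [ 0.003 -0.009  0.02 ] shift/30mm [ 0.002  0.006 -1.049]
q [-47.253  32.356 111.731  95.804  25.392 -34.671] pos [ 0.423 -0.232  0.18 ] tip-bevel in (zt,Y) [0.001 0.    0.   ] ft [-23.253   3.327  23.794] push 33.42421685744168
7267 [0.02018572 0.04403016] [-0.05481444  0.0078809 ] 0.06417809367127242 ((562.4598388671875, -257.1048889160156), (64.4051284790039, 25.03713035583496), 79.82484436035156)
```

View pics/w5.png

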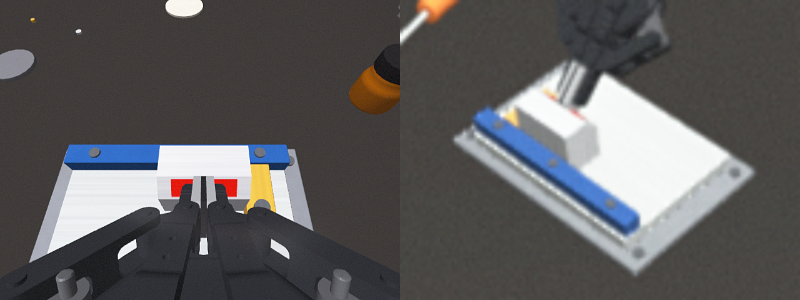

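The block is flat against the fence (its face at 44 mm, yaw matching the fence) and at the stop. The fingers are centred on the red bevel with a steady 33 N diagonal push, about 23 N towards the fence and 24 N down. I'm handing in.

```bash
python3 -c "
from rig import job
print(job.close_job())"
```

```text
the job is handed in; nothing more can be done
None
```

The job is handed in with the aluminium block on the bed against the fence and stop, and the arm still pressing its bevel diagonally at about 33 N; no verdict came back. While I was building up the push it briefly reached 84 N at the wrist (limit 120 N).

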